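# Open the bur tin one-handed on the sloping stand

### The arm

A 6-joint arm with a two-finger parallel gripper is mounted at the origin on the work surface. World frame = base frame: x ahead of the robot, y to its left, z up, the work surface at z = 0. Lengths are in m, angles in rad, forces in N, time in s.
With the tool pointing down it reaches from about 0.4 to 0.825 m from the base axis. Payload 7 kg.
Tool frame: the origin (TCP) lies midway between the tips of the shut fingers; the grasp point (between the pads) lies hold_point_z behind it (hold_point_z is the distance from the TCP to the grasp point, in m); z points along the fingers, y is the line along which they close (so a half turn about z gives the same grasp; the last joint's range is limited). The gripper opens to 88 mm and grips with 3 to 60 N. Pads are 19 mm wide; open, the fingers measure 130 mm over their backs; the gripper's body (78 mm by 193 mm) begins 47 mm behind the grasp point.
Start: joints at [1.415, 0.359, 0.012, 0, -1.224, -0.288], TCP at [0.29, 0.61, 0.201] pointing down, gripper open.
Joint ranges: [-3.07, 3.07], [-1.43, 2.12], [-1.02, 1.25], [-3.03, 1.67], [-3.05, -0], [-3.03, 3.03]. Speed limits (rad/s): [2.39, 2.39, 3.01, 3.14, 3.14, 3.14].

### API

Orientations are given as [roll, pitch, yaw] about the fixed x, y, z axes, in that order (R = Rz(yaw) Ry(pitch) Rx(roll)).
In Python, from station import * gives the robot as it stands.
- The arm moves only by the tool apply_moves, never from a script. Its argument "steps" is a list of rows, each an object with "translation": the shift along the world's x, y, z scaled (see below), a list of three; "rotation": the turn, a rotation vector about the world's x, y, z scaled (see below), a list of three. A call has exactly 10 rows; each row is the pose to reach, as a shift and turn from the pose commanded when the call began; what a row does not reach only later rows make up. The controller multiplies each number of a shift by 250 mm and each number of a turn by 30 degrees. A row lasts 1/12 s, in which the tool goes at most 41.7 mm and 7.16 degrees, less where a joint would pass 70% of its speed; a pose out of reach is approached as far as the arm can. A call with a number of a shift or a turn outside -1 to 1 is refused whole. A call with a gripper value outside its range is refused whole. "jaw" is the closure, from -1 (fully open) to 1 (shut), so that 0 is half open, set as the call begins (left out, the last holds). The fingers move at their own pace and stop on an object; "newtons" is the grip in N (left out, the last holds). Time passes only in rows, so rows that repeat a pose let the fingers close, or fill a call up. It gives the time, the measured TCP pose, the force, the opening and the grip force at its end, in the units of the state.
- get_state(): the state, without advancing time (a new reading comes with each control period).
- grab_frame(name): name is "scene" or "top" or "wrist"; returns the picture (420x560x3 uint8, blue, green, red); there is no depth.
- camera_model(name): a dict with "fx", "fy", "cx", "cy" (pixels), "xyz" and "rotation" of the camera in the world. Camera axes: x right, y down, z forward; pixel columns grow to the right and rows downward; lengths in m; the calibration is good to about 2 mm. A picture is of the moment at which its call begins: read the wrist's pose just before it. camera_model takes no time and is no camera call; for the wrist camera it gives the pose at the moment of the call.
- job_done(): hands the job in; it is judged then, once.
The state is a dict: "t": time; "q": joint angles; "qd": joint speeds; "joint_efforts": joint torques, N m; "eef_pos": TCP position; "ee_rot": TCP orientation; "force": force on the tool from outside, world axes, zero at the start; "moment": the same for the moment, N m; "width": finger opening in m; "gripper_force": force on a finger pad.
Only numpy, scipy, OpenCV 4.12 (cv2) and the standard library are available. Lean on these libraries where they do the work, as an engineer would, in place of code of your own. Each camera call takes 0.05 s, during which the arm holds its last target. There are 200 camera calls.

### The job

Get the closed square bur tin ready for surgery: slide its foot down under the lips of the sloping stand until it sits against the end stop, lid still on; the stop is set differently each time and only lightly clamped, so feel for it and push gently. With the foot held down there, draw the tight lid straight off, leave the open tin standing in the dock, and stand the lid mouth down on the free part of the tray without dropping it. Leave everything else where it is.

Things in the scene. Friction and masses are not known exactly. Their poses are not given: they have to be found in the camera images.
- tin: Lower part of the loose square steel tin, 0.28 kg. Origin: centre of its underside; z up through its mouth; x, y square to its sides, the same all four ways round. A flat foot 80 x 80 x 4 mm; on it a body 56 x 56 mm up to z = 34 mm, flush with the closed lid; then a 48 x 48 mm neck inside the lid. It starts upright on the table with the lid on.
- neck_top (a point): Middle of the neck's mouth, z = 93 mm in the tin's frame; drill burs stand inside. Spring beads 12 mm below the mouth grip the lid: drawing it off takes some 7 to 11 N for 47 mm, then it runs free and is clear after 59 mm. That is more than the tin weighs: the closed tin can be carried by its lid, and a tin that is not held down comes up with the lid.
- lid_mid (a point): Centre of the deep slip-on lid, half-way up; z out through its closed top, axes as its sides. 56 x 56 mm outside, 63 mm high, open below, walls 2.5 mm, 1.5 mm of play round the neck, 0.13 kg. Closed, this point is on the tin's axis 65.5 mm above its underside (lid from 34 to 97 mm). Standing mouth down, it is 31.5 mm above what the lid stands on.
- lid: The same lid; origin: centre of its open mouth, z towards its closed top.
- dock: Sloping plate of the fixed steel stand, 25 degrees from level, with a slide-in dock for the tin's foot. Origin: on the plate, midway across, a little above where the centre of the tin's underside comes to lie. z: square out of the plate, x: up the slope, y: across. Plate from x = -96 to 112 mm, 112 mm wide, open at its upper end; an end stop closes the lower end.
- stop: End stop: a fixed lug across the plate's low end; origin on the plate at the lug's upper face, axes as the dock's. A rod clamped in it bears a crossbar 64 mm wide, 9 mm high, that stops the foot. Its setting is new each time and not given: the bar's face is 6 to 46 mm up-slope of this point (tin home at dock x = -42 to -2 mm). The rod is lightly clamped: over 15 N may shift it.
- dock_entry (a point): Point on the plate at x = 70 mm in the dock's frame, before the lips: a tin set down here (its underside centre on this point, square to the dock) lies flat and clear of the lips, and slides 72 to 112 mm down the slope to its home. It does not slide by itself. The plate is open from above for x over 26 mm.
- dock_lips (a point): Point on the plate at the dock's origin, between the lips. Side rails 9.5 mm high, 84 mm apart from x = -84 to 16 mm, then flaring to 100 mm apart at x = 69 mm. From x = -78 to 14 mm flat lips turn in, 66 mm apart, underside 7.5 mm above the plate; from 14 to 26 mm they curl up as a lead-in. So the foot has 2 mm of play each side, 3.5 mm in height.
- tray: Fixed shallow stainless tray lying on the table, 240 mm (its x) by 170 mm (its y), rim 16 mm high, walls 3 mm. Origin: centre of its underside; the floor inside is 3 mm above it.
- tray_clear (a point): Middle of the free part of the tray, on its floor; the mirror lies across the other end of the tray.
- mirror: Bystander: dental mirror, 137 mm long, 8 mm thick, lying across the tray's far end, about 75 mm on the +x side of the tray's centre. Origin: near its middle, on its underside.
- scissors: Bystander: steel scissors, 150 mm long, lying flat on the table. Origin: near its middle, on its underside.
- cup_a: Bystander: white ceramic cup, 38 mm across, 26 mm high. Origin: its underside.
- cup_b: Bystander: another such cup. Origin: its underside.
- jar: Bystander: round steel jar with a knob on its lid, 72 mm across, 98 mm high. Origin: its underside.
- saline: Bystander: clear bottle, 60 mm across, 150 mm high. Origin: its underside.
Mind the look-alikes: they are no part of the job. Leave any yellow look-alike of the lid alone.

How it is judged:
On the way, in this order (a step that is already met when the one before it is completed fails the run):
1. the closed tin stands home in the dock, its foot under the lips and pressed against the end stop, the lid still fully on (x of tin in the frame of dock between -0.048 and 0.004 m and y of tin in the frame of dock between -0.006 and 0.006 m and z of tin in the frame of dock between -0.003 and 0.005 m and angle between the z axis of tin and the z axis of dock, either way round below 0.08 rad and contact force between tin and stop above 1 N and distance between lid_mid and tin below 0.0695 m), for 0.2 s.
2. the lid is drawn clear off the neck while the foot stays held in the dock (x of tin in the frame of dock between -0.048 and 0.004 m and y of tin in the frame of dock between -0.006 and 0.006 m and z of tin in the frame of dock between -0.003 and 0.006 m and angle between the z axis of tin and the z axis of dock, either way round below 0.08 rad and z of lid_mid in the frame of tin above 0.126 m), for 0.1 s.
At the end, for the whole second after the job is handed in: Open tin in the dock (underside centre at dock x -48 to 4 mm, y and z within 6 and 3 mm of 0, square within 0.08 rad); lid mouth down flat on the tray floor inside the rim (upright within 0.06 rad, centre 31.5 to 37.5 mm over the tray's underside); both at rest (x of tin in the frame of dock between -0.048 and 0.004 m and y of tin in the frame of dock between -0.006 and 0.006 m and z of tin in the frame of dock between -0.003 and 0.003 m and angle between the z axis of tin and the z axis of dock, either way round below 0.08 rad and x of lid_mid in the frame of tray between -0.092 and 0.092 m and y of lid_mid in the frame of tray between -0.057 and 0.057 m and z of lid_mid in the frame of tray between 0.0315 and 0.0375 m and angle between lid_mid's own z axis and vertical below 0.06 rad and linear speed of each of lid, tin below 0.02 m/s); the robot touches nothing.
It fails at once if a bystander (mirror, scissors, cup, jar or bottle) is shifted by more than 25 mm (distance of any of mirror, scissors, cup_a, cup_b, jar, saline from where it was at the start of the episode above 0.025 m).
It fails at once if the tin is rammed: against the lightly clamped end stop (over 18 N) or on the stand as a whole (over 90 N) (contact force between tin and stop above 18 N or contact force between tin and dock above 90 N).
It fails at once if the lid, or the tin with it, is dropped (falls free of the fingers faster than 0.5 m/s) (contact force between lid and the fingers below 0.05 N and linear speed of lid above 0.5 m/s).
It also fails if it takes over 58 s, if anything falls off the work surface, if the arm or the gripper's body presses on something with over 40 N, if the wrist force passes 120 N, or if a joint passes its speed limit or range.

## Working session

There is one attempt and no reset: what is moved stays moved. The work goes in short steps, Python scripts to look and compute and a tool call to move; the robot and the scene stay as the last step left them, time stands still between calls to the robot, and variables do not carry over. Pictures are saved under pics/ and viewed, at most 10 in all, crops included, and the job is handed in when it is done.

Besides the shell and the picture viewer there is one more tool, called after "Request:" by a JSON object that holds its "api" and its "payload", one argument or row to a line. apply_moves: Moves the arm, as the interface text tells. Shifts and turns lie within -1 to 1; 1 stands for 250 mm of shift or 30 degrees of turn. Its arguments: {"type":"object","properties":{"steps":{"type":"array"},"jaw":{"type":"number"},"newtons":{"type":"number"}},"required":["steps"]}

```bash
mkdir -p pics; ls; python3 - <<'E'
from station import *
import cv2,json
s=get_state();print({k:s[k] for k in s})
for n in ("scene","top","wrist"):
    print(n,camera_model(n))
a=grab_frame("scene");b=grab_frame("top")
cv2.imwrite("pics/scene0.png",a);cv2.imwrite("pics/top0.png",b)
E
```

```text
pics
{'t': 0.0, 'q': array([ 1.41508642e+00,  3.59421784e-01,  1.10298681e-02, -3.49035725e-04,
       -1.22410723e+00, -2.88111590e-01]), 'qd': array([-0.00191185, -0.00051462, -0.002016  ,  0.00161981, -0.00028378,
        0.00054186]), 'joint_efforts': array([-2.02747979e-03, -5.82716238e+01,  2.93054706e+01,  6.99694276e+00,
        6.95110793e-03, -1.55839580e-04]), 'eef_pos': array([0.28963073, 0.60909367, 0.20018775]), 'ee_rot': array([ 3.13986679e+00, -1.69302534e-04, -4.43940229e-01]), 'force': array([ 0.34467336, -0.36570648, -0.05962244]), 'moment': array([ 0.0081674 , -0.03258783,  0.04257891]), 'gripper_force': 0.0, 'width': 0.0875060388394966}
scene {'fx': 400.7349488649777, 'fy': 400.7349488649777, 'cx': 280.4997207476632, 'cy': 208.24728209599525, 'xyz': array([1.18402895, 0.29655345, 0.69578727]), 'rotation': array([-2.28472118,  0.01536945,  1.99648333])}
top {'fx': 397.88885137823513, 'fy': 397.88885137823513, 'cx': 282.85177738423124, 'cy': 207.84403320615564, 'xyz': array([0.45812112, 0.02173518, 0.83219473]), 'rotation': array([-2.9945823 , -0.00776854, -1.54413031])}
wrist {'fx': 345.48615498663315, 'fy': 345.48615498663315, 'cx': 279.4090980681377, 'cy': 213.81691751089795, 'xyz': array([0.36590957, 0.57228123, 0.3840685 ]), 'rotation': array([ 2.82774120e+00, -1.40680639e-03, -2.01494317e+00])}
```

View pics/scene0.png

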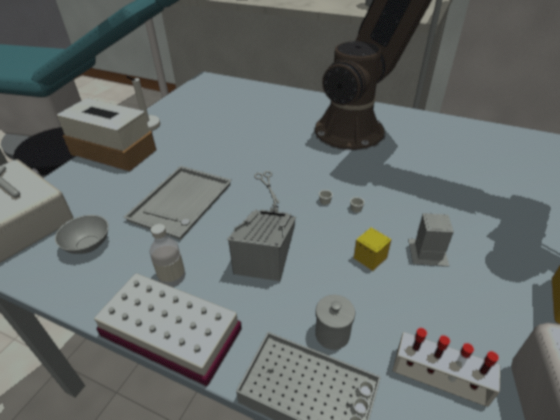

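View pics/top0.png

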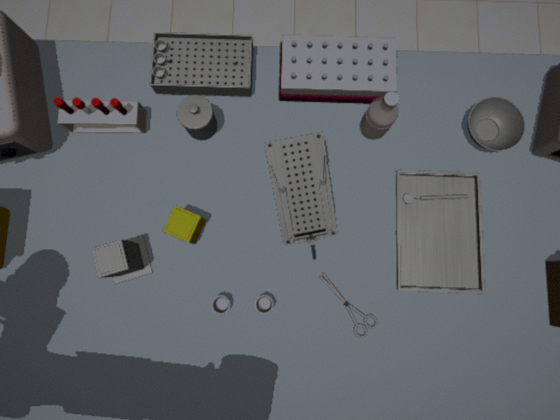

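The scene view shows the grey tin with its foot at (433,240), the yellow look-alike at (373,248), the stand at (262,243) with its high end towards the camera, and the tray at (180,200). In the top view these are the tin at (120,260), yellow at (184,225), the dock at (300,190) with its low end and stop rod at (313,250), and the tray at (440,230).

Lid candidates in the top view are yellow (184,225) and grey (120,260). The grey one, with a wide foot and flush steel lid, fits the description; yellow is the decoy. I'll confirm it in a crop.

```bash
cat > h.py <<'E'
import numpy as np,cv2
from scipy.spatial.transform import Rotation as R
def cam(m): 
    return R.from_euler('xyz',m['rotation']).as_matrix(),np.array(m['xyz'])
def ray(m,uv,z):
    Rm,c=cam(m);d=Rm@[(uv[0]-m['cx'])/m['fx'],(uv[1]-m['cy'])/m['fy'],1]
    return c+d*(z-c[2])/d[2]
def proj(m,P):
    Rm,c=cam(m);p=(np.atleast_2d(P)-c)@Rm
    return np.c_[p[:,0]/p[:,2]*m['fx']+m['cx'],p[:,1]/p[:,2]*m['fy']+m['cy']]
def crop(im,x0,y0,w,h,k): return cv2.resize(im[y0:y0+h,x0:x0+w],None,fx=k,fy=k,interpolation=cv2.INTER_CUBIC)
E
python3 - <<'E'
from h import *; from station import *
b=cv2.imread("pics/top0.png");m=camera_model("top")
for n,uv in dict(tin=(120,260),robotcheck=(280,400),tray=(440,232),docklow=(310,240),dockhigh=(295,140)).items(): print(n,ray(m,uv,0.0).round(3))
A=crop(b,85,225,75,70,5);B=crop(b,255,125,90,140,4)
c=np.zeros((560,740,3),np.uint8);c[:350,:375]=A;c[:560,378:738]=B
cv2.imwrite("pics/c1.png",c)
E
```

```text
tin [0.463 0.352 0.   ]
robotcheck [0.198 0.014 0.   ]
tray [ 0.539 -0.313  0.   ]
docklow [ 0.515 -0.04   0.   ]
dockhigh [ 0.731 -0.004  0.   ]
```

View pics/c1.png

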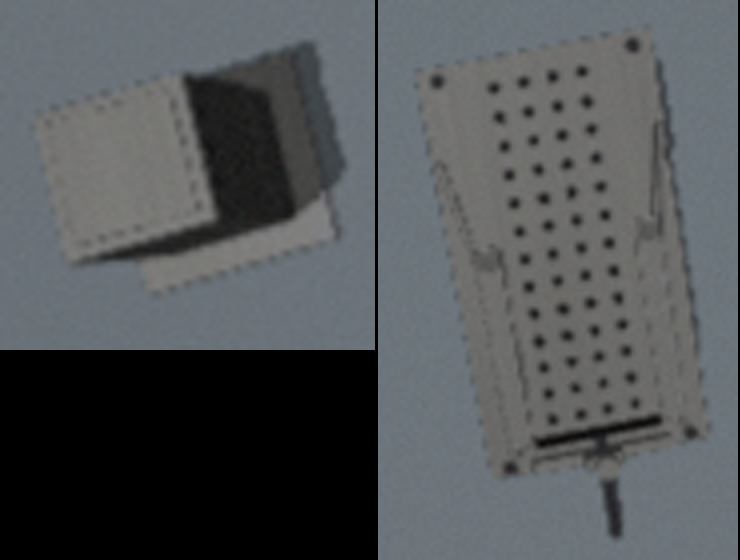

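The crop confirms the grey square tin with its flat foot visible (lid top corners at crop (33,122), (185,73), (215,218), (72,262)). The plate corners are at crop (416,70), (652,28), (708,438), (490,476), and the black stop bar runs from (537,442) to (660,418).

```bash
python3 - <<'E'
from h import *; import station; from station import *
from scipy.optimize import least_squares as LS
print([n for n in dir(station) if not n.startswith('_')]); print(getattr(station,'hold_point_z',None))
m=camera_model("top");ms=camera_model("scene")
t=np.array([(33,122),(185,73),(215,218),(72,262)])/5+[85,225]
f=np.array([(152,292),(338,240)])/5+[85,225]
T=np.array([ray(m,p,.097) for p in t]);print("lid",T.mean(0),[np.linalg.norm(T[i]-T[i-1]).round(4) for i in range(4)],[np.degrees(np.arctan2(*(T[i]-T[i-1])[1::-1])).round(1) for i in range(4)])
F=np.array([ray(m,p,.004) for p in f]);print("foot",F,np.degrees(np.arctan2(*(F[1]-F[0])[1::-1])))
c=(np.array([(416,70),(652,28),(708,438),(490,476)])-[378,0])/4+[255,125]
# image left = +y ; top = high end
P=np.array([(.112,.056,0),(.112,-.056,0),(-.096,-.056,0),(-.096,.056,0)])
def pose(v):
    return R.from_euler('z',v[3])*R.from_euler('y',-np.radians(25)),v[:3]
def res(v):
    r,o=pose(v);return (proj(m,r.apply(P)+o)-c).ravel()
s=LS(res,[.62,-.03,.1,0.]);print("dock",s.x,np.degrees(s.x[3]),s.fun.round(2))
r,o=pose(s.x);np.save("dock0.npy",s.x)
print(proj(ms,r.apply(P)+o).round(0))
tr=[ray(m,p,.016).round(3) for p in ((397,171),(480,172),(484,292),(397,290))];print("tray",tr,np.mean(tr,0))
for n,p,z in(("jar",(196,112),.098),("sal",(391,98),.15),("cupa",(222,303),0),("cupb",(265,303),0),("yel",(184,225),.05)):print(n,ray(m,p,z).round(3))
E
```

```text
['Unreachable', 'camera_model', 'get_state', 'grab_frame', 'hold_point_z', 'job_done']
0.0188
lid [0.46449129 0.331663   0.097     ] [np.float64(0.0536), np.float64(0.0574), np.float64(0.0546), np.float64(0.0532)] [np.float64(20.8), np.float64(-70.2), np.float64(-163.6), np.float64(108.8)]
foot [[0.41562003 0.35591947 0.004     ]
 [0.43853637 0.28180092 0.004     ]] -72.81917869051846
dock [ 0.59975411 -0.02006649  0.06695521  0.21263503] 12.183089920798267 [ 0.26 -0.08 -0.06 -0.08 -0.24 -0.27  0.03  0.44]
[[278. 248.]
 [224. 240.]
 [252. 212.]
 [295. 218.]]
tray [array([ 0.664, -0.22 ,  0.016]), array([ 0.667, -0.395,  0.016]), array([ 0.419, -0.392,  0.016]), array([ 0.418, -0.216,  0.016])] [ 0.542   -0.30575  0.016  ]
jar [0.749 0.192 0.098]
sal [ 0.766 -0.171  0.15 ]
cupa [0.382 0.137 0.   ]
cupb [0.384 0.05  0.   ]
yel [0.534 0.213 0.05 ]
```

Request:
{"api": "apply_moves", "payload": {
  "steps": [
    {"translation": [0.04, -0.06, 0], "rotation": [0, 0, 0.06]},
    {"translation": [0.12, -0.17, 0], "rotation": [0, 0, 0.17]},
    {"translation": [0.2, -0.28, 0], "rotation": [0, 0, 0.28]},
    {"translation": [0.28, -0.4, 0], "rotation": [0, 0, 0.4]},
    {"translation": [0.36, -0.52, 0], "rotation": [0, 0, 0.52]},
    {"translation": [0.44, -0.64, 0], "rotation": [0, 0, 0.64]},
    {"translation": [0.53, -0.76, 0], "rotation": [0, 0, 0.76]},
    {"translation": [0.61, -0.88, 0], "rotation": [0, 0, 0.88]},
    {"translation": [0.67, -0.96, 0], "rotation": [0, 0, 0.96]},
    {"translation": [0.7, -1, 0], "rotation": [0, 0, 1]}
  ],
  "jaw": -1,
  "newtons": 40
}}

```text
t: 0.93
eef_pos: [0.466, 0.3568, 0.201]
ee_rot: [3.141, 0.0, 0.08]
force: [0.4, 0.2, -0.4]
width: 0.0874
gripper_force: 0.0
```

Request:
{"api": "apply_moves", "payload": {
  "steps": [
    {"translation": [0, -0.02, 0], "rotation": [0, 0, 0.05]},
    {"translation": [0, -0.05, 0], "rotation": [0, 0, 0.12]},
    {"translation": [0, -0.08, 0], "rotation": [0, 0, 0.22]},
    {"translation": [0, -0.1, 0], "rotation": [0, 0, 0.32]},
    {"translation": [0, -0.11, 0], "rotation": [0, 0, 0.4]},
    {"translation": [0, -0.11, 0], "rotation": [0, 0, 0.45]},
    {"translation": [0, -0.11, 0], "rotation": [0, 0, 0.47]},
    {"translation": [0, -0.11, 0], "rotation": [0, 0, 0.47]},
    {"translation": [0, -0.11, 0], "rotation": [0, 0, 0.47]},
    {"translation": [0, -0.11, 0], "rotation": [0, 0, 0.47]}
  ]
}}

```text
t: 1.77
eef_pos: [0.4648, 0.3322, 0.201]
ee_rot: [3.142, 0.0, 0.325]
force: [0.5, 0.3, -0.3]
width: 0.0877
gripper_force: 0.0
```

```bash
python3 - <<'E'
from h import *; from station import *; import pickle
s=get_state();m=camera_model("wrist");a=grab_frame("wrist");cv2.imwrite("pics/w1.png",a)
pickle.dump((s,m),open("w1.pkl","wb"));print(s['t'],s['q'],s['eef_pos'],s['ee_rot'])
E
```

```text
1.7667 [ 9.62858418e-01  1.89294290e-01 -2.21620633e-01 -6.88233970e-05
 -1.16010336e+00  9.33218271e-01] [0.4647715  0.33216155 0.20101648] [3.14151123e+00 2.15910032e-04 3.25252869e-01]
```

View pics/w1.png

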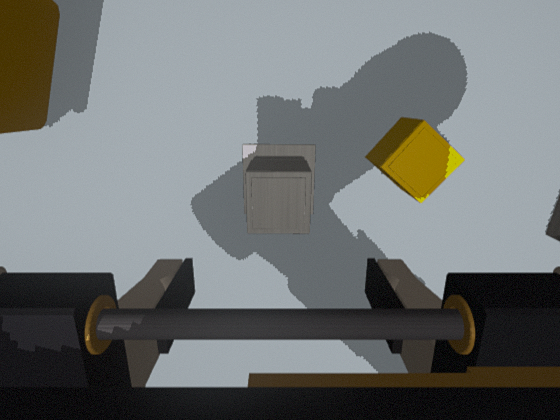

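The wrist view shows the closed tin nearly square to the gripper. The lid top's near edge runs from (247,234) to (311,234) and the foot's far edge from (242,144) to (316,144). The yellow decoy is to the right at (415,160).

```bash
python3 - <<'E'
from h import *; import pickle
s,m=pickle.load(open("w1.pkl","rb"))
im=cv2.imread("pics/w1.png");g=cv2.cvtColor(im,cv2.COLOR_BGR2GRAY)
for row in (195,210,222): print(row,[ (x,int(g[row,x])) for x in range(240,320) if abs(int(g[row,x+1])-int(g[row,x-1]))>25])
for row in (147,151): print(row,[ (x,int(g[row,x])) for x in range(236,322) if abs(int(g[row,x+1])-int(g[row,x-1]))>20])
for col in (255,280,305): print(col,[(y,int(g[y,col])) for y in range(138,245) if abs(int(g[y+1,col])-int(g[y-1,col]))>20])
E
```

```text
195 [(252, 110)]
210 []
222 []
147 [(241, 166), (242, 146), (243, 190), (255, 183), (256, 113)]
151 [(241, 164), (242, 135), (243, 191), (252, 186), (254, 183), (255, 117), (314, 111)]
255 [(142, 170), (143, 123), (144, 131), (145, 182), (149, 185), (150, 145), (151, 117), (155, 110), (156, 84), (171, 80), (172, 100)]
280 [(155, 103), (156, 78), (171, 79), (172, 99)]
305 [(145, 105), (159, 104), (160, 75), (171, 77), (172, 99), (177, 95)]
```

```bash
python3 - <<'E'
from h import *; import pickle
s,m=pickle.load(open("w1.pkl","rb"))
T=np.array([ray(m,p,.097) for p in((245.5,171.5),(313,171.5),(311.5,234),(246.5,234))])
print(T.round(4),T.mean(0),[np.linalg.norm(T[i]-T[i-1]).round(4) for i in range(4)],[np.degrees(np.arctan2(*(T[i]-T[i-1])[1::-1])).round(1) for i in range(4)])
F=np.array([ray(m,p,.004) for p in((241.5,143.5),(316,143.5))]);d=F[1]-F[0];print(F,np.linalg.norm(d),np.degrees(np.arctan2(d[1],d[0])))
n=np.array([d[1],-d[0],0]);n/=np.linalg.norm(n); print("from foot",F.mean(0)+.04*n,F.mean(0)-.04*n)
E
```

```text
[[0.4825 0.3673 0.097 ]
 [0.5007 0.3135 0.097 ]
 [0.4473 0.2951 0.097 ]
 [0.4288 0.3501 0.097 ]] [0.46482295 0.33149193 0.097     ] [np.float64(0.0564), np.float64(0.0569), np.float64(0.0564), np.float64(0.058)] [np.float64(17.8), np.float64(-71.4), np.float64(-161.0), np.float64(108.6)]
[[0.49049368 0.38339339 0.004     ]
 [0.51636199 0.30664731 0.004     ]] 0.08098845473086301 -71.37291074079754
from foot [0.46552313 0.33224406 0.004     ] [0.54133253 0.35779665 0.004     ]
```

The tin is at (0.465, 0.332) with yaw 18.6°, directly below the gripper, so I'll descend and grip.

Request:
{"api": "apply_moves", "payload": {
  "steps": [
    {"translation": [0, 0, -0.03], "rotation": [0, 0, 0]},
    {"translation": [0, 0, -0.1], "rotation": [0, 0, 0]},
    {"translation": [0, 0, -0.19], "rotation": [0, 0, 0]},
    {"translation": [0, 0, -0.29], "rotation": [0, 0, 0]},
    {"translation": [0, 0, -0.39], "rotation": [0, 0, 0]},
    {"translation": [0, 0, -0.48], "rotation": [0, 0, 0]},
    {"translation": [0, 0, -0.55], "rotation": [0, 0, 0]},
    {"translation": [0, 0, -0.58], "rotation": [0, 0, 0]},
    {"translation": [0, 0, -0.584], "rotation": [0, 0, 0]},
    {"translation": [0, 0, -0.584], "rotation": [0, 0, 0]}
  ]
}}

```text
t: 2.65
eef_pos: [0.4649, 0.3321, 0.0551]
ee_rot: [3.141, 0.0, 0.326]
force: [0.2, 0.4, 0.6]
width: 0.0874
gripper_force: 0.0
```

Request:
{"api": "apply_moves", "payload": {
  "steps": [
    {"translation": [0, 0, 0], "rotation": [0, 0, 0]},
    {"translation": [0, 0, 0], "rotation": [0, 0, 0]},
    {"translation": [0, 0, 0], "rotation": [0, 0, 0]},
    {"translation": [0, 0, 0], "rotation": [0, 0, 0]},
    {"translation": [0, 0, 0], "rotation": [0, 0, 0]},
    {"translation": [0, 0, 0], "rotation": [0, 0, 0]},
    {"translation": [0, 0, 0], "rotation": [0, 0, 0]},
    {"translation": [0, 0, 0], "rotation": [0, 0, 0]},
    {"translation": [0, 0, 0], "rotation": [0, 0, 0]},
    {"translation": [0, 0, 0], "rotation": [0, 0, 0]}
  ],
  "jaw": 1,
  "newtons": 40
}}

```text
t: 3.48
eef_pos: [0.4651, 0.3327, 0.0556]
ee_rot: [-3.141, -0.001, 0.326]
force: [-3.1, 2.1, 5.9]
width: 0.0557
gripper_force: 40.0
```

Request:
{"api": "apply_moves", "payload": {
  "steps": [
    {"translation": [0, 0, 0.04], "rotation": [0, 0, 0]},
    {"translation": [0, 0, 0.13], "rotation": [0, 0, 0]},
    {"translation": [0, 0, 0.24], "rotation": [0, 0, 0]},
    {"translation": [0, -0.02, 0.36], "rotation": [0, 0, 0]},
    {"translation": [0, -0.06, 0.48], "rotation": [0, 0, 0]},
    {"translation": [0, -0.13, 0.6], "rotation": [0, 0, 0]},
    {"translation": [0, -0.22, 0.72], "rotation": [0, 0, 0]},
    {"translation": [0, -0.32, 0.84], "rotation": [0, 0, 0]},
    {"translation": [0, -0.42, 0.94], "rotation": [0, 0, 0]},
    {"translation": [0, -0.52, 1.0], "rotation": [0, 0, 0]}
  ]
}}

```text
t: 4.32
eef_pos: [0.4646, 0.2005, 0.3078]
ee_rot: [-3.141, -0.001, 0.326]
force: [0.8, 1.3, -4.8]
width: 0.0554
gripper_force: 40.0
```

Request:
{"api": "apply_moves", "payload": {
  "steps": [
    {"translation": [0.01, -0.1, 0.03], "rotation": [0, 0, -0.02]},
    {"translation": [0.03, -0.2, 0.06], "rotation": [0, 0, -0.05]},
    {"translation": [0.05, -0.32, 0.08], "rotation": [0, 0, -0.08]},
    {"translation": [0.07, -0.44, 0.1], "rotation": [0, 0, -0.11]},
    {"translation": [0.09, -0.56, 0.1], "rotation": [0, 0, -0.14]},
    {"translation": [0.11, -0.68, 0.1], "rotation": [0, 0, -0.17]},
    {"translation": [0.13, -0.79, 0.1], "rotation": [0, 0, -0.19]},
    {"translation": [0.14, -0.88, 0.1], "rotation": [0, 0, -0.21]},
    {"translation": [0.14, -0.94, 0.1], "rotation": [0, 0, -0.214]},
    {"translation": [0.14, -0.97, 0.1], "rotation": [0, 0, -0.214]}
  ]
}}

```text
t: 5.15
eef_pos: [0.4985, -0.0426, 0.3293]
ee_rot: [-3.142, 0.003, 0.211]
force: [-0.1, 0.6, -4.4]
width: 0.0557
gripper_force: 40.0
```

```bash
python3 - <<'E'
from h import *; from station import *; import pickle
grab_frame("top")
s=get_state();m=camera_model("wrist");a=grab_frame("wrist");cv2.imwrite("pics/w2.png",a)
pickle.dump((s,m),open("w2.pkl","wb"));print(s['t'],s['q'],s['eef_pos'],s['ee_rot'],s['force'],s['qd'])
E
```

```text
5.2 [ 3.07771801e-01  7.78970850e-03 -1.38231378e-01 -4.39809722e-05
 -1.42752585e+00  1.47472824e+00] [ 0.49861909 -0.04274119  0.32947887] [3.14137213e+00 2.74209823e-03 2.11697071e-01] [ 0.19618152 -0.84928175 -3.80986876] [ 0.04021326 -0.00418775  0.00362449 -0.00677519  0.00682637 -0.04388554]
```

View pics/w2.png

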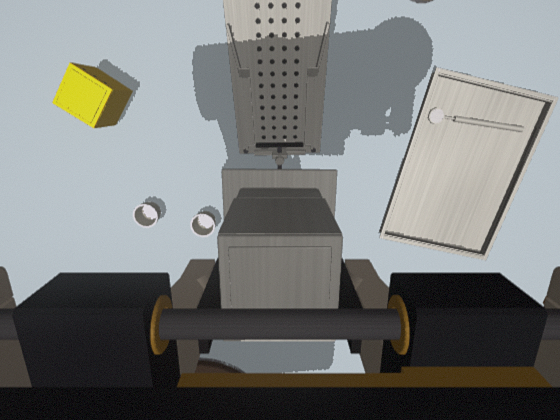

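The wrist view shows the dock's low end with the stop bar at (279,145) and plate corners near (238,152) and (318,152). The tin hangs square in the gripper and the tray is at (470,160) with the mirror lying across its far end. I'll enlarge the dock to refine its pose.

```bash
python3 - <<'E'
from h import *; from station import *; import pickle
s,m=pickle.load(open("w2.pkl","rb"))
im=cv2.imread("pics/w2.png")
cv2.imwrite("pics/c2.png",crop(im,218,0,124,172,3.45))
v=np.load("dock0.npy");r=R.from_euler('z',v[3])*R.from_euler('y',-np.radians(25))
P=np.array([(-.096,.056,0),(-.096,-.056,0),(.016,.042,.0095),(.016,-.042,.0095),(.069,.05,.0095),(.069,-.05,.0095)])
print(proj(m,r.apply(P)+v[:3]).round(1))
E
```

```text
[[238.2 151.8]
 [318.2 151.7]
 [241.6  73.9]
 [314.1  73.8]
 [230.1  23.2]
 [325.1  23.1]]
```

View pics/c2.png

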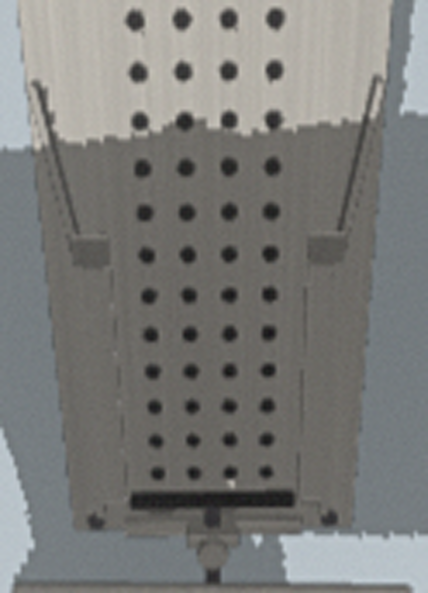

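The crop shows the lips' lead-in starting at crop rows 235–265, the stop bar from (131,500) to (295,500), and straight plate sides. I'll fit the dock pose jointly from the plate edges.

```bash
python3 - <<'E'
from h import *; from station import *; import pickle
from scipy.optimize import least_squares as LS
s,m=pickle.load(open("w2.pkl","rb"));mt=camera_model("top");ms=camera_model("scene")
im=cv2.GaussianBlur(cv2.imread("pics/w2.png"),(3,3),0).astype(float);d=im[:,:,0]-im[:,:,2]
E=[]
for r_ in range(5,146,5):
    row=d[r_,195:365]; inside=row[70:100].mean(); 
    th=(inside+np.median(np.r_[row[:15],row[-15:]]))/2
    ok=row<th; L=85
    l=next(i for i in range(60,0,-1) if not ok[i-1] and not ok[i-2]); rr=next(i for i in range(105,168) if not ok[i+1] and not ok[i+2])
    l0=l-1+(row[l-1]-th)/(row[l-1]-row[l]); r0=rr+(th-row[rr])/(row[rr+1]-row[rr])
    E.append((r_,195+l0,195+r0))
E=np.array(E);print(E[::3].round(1))
c=(np.array([(416,70),(652,28),(708,438),(490,476)])-[378,0])/4+[255,125]
P=np.array([(.112,.056,0),(.112,-.056,0),(-.096,-.056,0),(-.096,.056,0)])
def res(v,full=False):
    r=R.from_euler('z',v[3])*R.from_euler('y',-np.radians(25));o=v[:3]
    a=(proj(mt,r.apply(P)+o)-c)
    out=[]
    for sy,k in((.056,1),(-.056,2)):
        xs=np.linspace(-.096,.112,40);q=proj(m,r.apply(np.c_[xs,0*xs+sy,0*xs])+o)
        i=np.argsort(q[:,1]);out.append(np.interp(E[:,0],q[i,1],q[i,0])-E[:,k])
    bar=proj(m,r.apply([(-.096,.056,0),(-.096,-.056,0)])+o)[:,1]-153.5
    return np.r_[a.ravel()*1.0,np.concatenate(out)*.4,bar*.5]
f=LS(res,np.load("dock0.npy"),loss='soft_l1');v=f.x;print(v,np.degrees(v[3]));print(f.fun.round(2))
np.save("dock1.npy",v)
r=R.from_euler('z',v[3])*R.from_euler('y',-np.radians(25));o=v[:3]
print("scene",proj(ms,r.apply(P)+o).round(0))
print("lips",proj(m,r.apply([(.014,.033,.009),(.014,-.033,.009)])+o)," obs (250.5,77.7),(306.4,77.7)")
for h in(0.,.009):
  for x in np.arange(-.078,-.03,.004): print(h,round(x,3),proj(m,r.apply([(x,0,h)])+o).round(1),end=' ')
E
```

```text
[[  5.  222.7 331.5]
 [ 20.  224.4 330.3]
 [ 35.  226.3 328.8]
 [ 50.  227.8 327.4]
 [ 65.  229.5 326.4]
 [ 80.  231.2 325.1]
 [ 95.  232.7 323.9]
 [110.  234.4 322.8]
 [125.  235.8 321.8]
 [140.  237.  320.7]]
[ 0.59881846 -0.02051984  0.07042614  0.21839268] 12.512978593977536
[ 0.14  0.06  0.04 -0.32  0.43 -0.14  0.53  0.93  0.22  0.06  0.1   0.14
  0.05 -0.03  0.02  0.09  0.02  0.02 -0.02 -0.09 -0.02 -0.11 -0.04 -0.09
 -0.01 -0.14 -0.07 -0.12 -0.14 -0.15 -0.09 -0.13 -0.08 -0.02  0.03  0.03
  0.1  -0.01  0.07  0.04 -0.06  0.06  0.12  0.05 -0.    0.13  0.08  0.07
  0.01 -0.    0.   -0.03 -0.   -0.    0.01 -0.02  0.   -0.11 -0.08 -0.17
 -0.1  -0.18 -0.26 -0.3  -0.26 -0.48 -0.2  -0.48]
scene [[278. 246.]
 [224. 238.]
 [251. 211.]
 [295. 216.]]
lips [[249.41338026  76.33450365]
 [306.57469363  75.90917153]]  obs (250.5,77.7),(306.4,77.7)
0.0 -0.078 [[278.6 141.5]] 0.0 -0.074 [[278.6 138.9]] 0.0 -0.07 [[278.6 136.3]] 0.0 -0.066 [[278.5 133.7]] 0.0 -0.062 [[278.5 131. ]] 0.0 -0.058 [[278.5 128.3]] 0.0 -0.054 [[278.5 125.5]] 0.0 -0.05 [[278.4 122.7]] 0.0 -0.046 [[278.4 119.9]] 0.0 -0.042 [[278.4 117.1]] 0.0 -0.038 [[278.4 114.2]] 0.0 -0.034 [[278.3 111.3]] 0.009 -0.078 [[278.6 145.1]] 0.009 -0.074 [[278.6 142.5]] 0.009 -0.07 [[278.6 139.9]] 0.009 -0.066 [[278.5 137.2]] 0.009 -0.062 [[278.5 134.5]] 0.009 -0.058 [[278.5 131.8]] 0.009 -0.054 [[278.5 129. ]] 0.009 -0.05 [[278.4 126.2]] 0.009 -0.046 [[278.4 123.3]] 0.009 -0.042 [[278.4 120.5]] 0.009 -0.038 [[278.4 117.6]] 0.009 -0.034 [[278.3 114.6]]
```

```bash
cat >> h.py <<'E'
v=None
def dock():
    v=np.load("dock1.npy");return R.from_euler('z',v[3])*R.from_euler('y',-np.radians(25)),v[:3]
def goal(p,tz=.0555):   # tin underside at dock p -> tcp pose
    r,o=dock();return r.apply(np.array(p)+[0,0,tz])+o, r*R.from_euler('x',np.pi)
def delta(s,p,tz=.0555):
    g,G=goal(p,tz);dt=(g-s['eef_pos'])/.25;w=(G*R.from_euler('xyz',s['ee_rot']).inv()).as_rotvec()/np.radians(30)
    return dt.round(3),w.round(3)
def where(s,tz=.0555):
    r,o=dock();t=R.from_euler('xyz',s['ee_rot']).as_matrix()@[0,0,1]
    return (r.inv().apply(np.array(s['eef_pos'])+t*tz-o)*1000).round(1), r.inv().apply(s['force']).round(1)
E
python3 - <<'E'
from h import *; from station import *
s=get_state();print(s['eef_pos'],s['t']);print(*delta(s,(.07,0,.05)));print(*delta(s,(.07,0,.01)))
r,o=dock();print(r.as_matrix().round(3))
E
```

```text
[ 0.49887051 -0.04163238  0.3295501 ] 5.25
[ 0.473  0.101 -0.536] [ 0.178 -0.818  0.012]
[ 0.539  0.115 -0.681] [ 0.178 -0.818  0.012]
[[ 0.885 -0.217 -0.413]
 [ 0.196  0.976 -0.092]
 [ 0.423  0.     0.906]]
```

Request:
{"api": "apply_moves", "payload": {
  "steps": [
    {"translation": [0.03, 0.006, -0.02], "rotation": [0.01, -0.05, 0]},
    {"translation": [0.08, 0.017, -0.06], "rotation": [0.03, -0.14, 0.002]},
    {"translation": [0.14, 0.03, -0.12], "rotation": [0.055, -0.25, 0.004]},
    {"translation": [0.21, 0.045, -0.2], "rotation": [0.08, -0.37, 0.006]},
    {"translation": [0.28, 0.06, -0.29], "rotation": [0.107, -0.49, 0.007]},
    {"translation": [0.35, 0.075, -0.38], "rotation": [0.13, -0.6, 0.009]},
    {"translation": [0.41, 0.087, -0.46], "rotation": [0.152, -0.7, 0.01]},
    {"translation": [0.45, 0.096, -0.51], "rotation": [0.168, -0.77, 0.011]},
    {"translation": [0.473, 0.101, -0.536], "rotation": [0.178, -0.818, 0.012]},
    {"translation": [0.473, 0.101, -0.536], "rotation": [0.178, -0.818, 0.012]}
  ]
}}

```text
t: 6.08
eef_pos: [0.6154, -0.0149, 0.1924]
ee_rot: [3.141, -0.433, 0.221]
force: [-0.1, -0.2, -5.6]
width: 0.0557
gripper_force: 40.0
```

```bash
python3 - <<'E'
from h import *; from station import *; import pickle
grab_frame("scene");s=get_state();print(s['eef_pos'],s['t'],where(s));print(*delta(s,(.07,0,.006)))
m=camera_model("wrist");a=grab_frame("wrist");b=grab_frame("scene")
pickle.dump((s,m),open("w3.pkl","wb"));cv2.imwrite("pics/w3.png",a);cv2.imwrite("pics/s3.png",b)
c=np.zeros((420,760,3),np.uint8);c[:,:]=0
c[:420,:560]=a;q=crop(b,205,130,110,150,1.8);c[:q.shape[0],562:760]=q
cv2.imwrite("pics/c3.png",c)
E
```

```text
[ 0.61615885 -0.01490949  0.19413123] 6.1333 (array([68.6,  1.7, 48.9]), array([-0.4, -0.1, -2.9]))
[ 0.077  0.01  -0.154] [ 0.004 -0.005 -0.004]
```

View pics/c3.png

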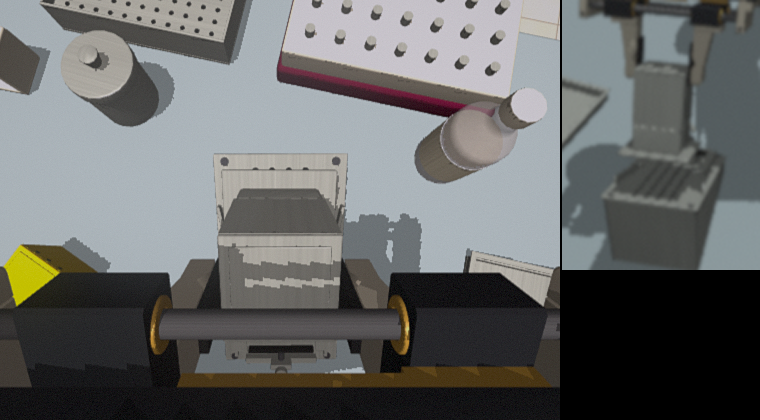

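The wrist view shows the tin above the plate with the plate's high corners at (215,153) and (347,153). The foot's far edge is at about row 170, columns 221–340. Nothing is in the way.

```bash
python3 - <<'E'
from h import *; from station import *; import pickle
s,m=pickle.load(open("w3.pkl","rb"));r,o=dock()
print("plate pred",proj(m,r.apply([(.112,.056,0),(.112,-.056,0)])+o).round(1))
p=where(s)[0]/1000
print("foot pred",proj(m,r.apply(p+np.array([(.04,.04,.004),(.04,-.04,.004)]))+o).round(1))
im=cv2.imread("pics/w3.png").astype(float);d=cv2.GaussianBlur(im,(3,3),0);d=d[:,:,0]-d[:,:,2];g=im.mean(2)
for row in(156,160,164):print(row,[(x,round(d[row,x])) for x in list(range(210,222))+list(range(341,353))])
for col in(235,280,325):print(col,[(y,round(g[y,col])) for y in range(148,178)])
for row in (172,176,180):print(row,[(x,round(g[row,x])) for x in list(range(213,230))+list(range(333,350))])
E
```

```text
plate pred [[213.  153.1]
 [348.  153.4]]
foot pred [[220.  169.2]
 [336.4 169.5]]
156 [(210, 16), (211, 15), (212, 10), (213, -2), (214, -11), (215, -12), (216, -11), (217, -12), (218, -12), (219, -11), (220, -11), (221, -11), (341, -11), (342, -11), (343, -11), (344, -12), (345, -12), (346, -9), (347, 2), (348, 12), (349, 15), (350, 14), (351, 14), (352, 14)]
160 [(210, 14), (211, 15), (212, 12), (213, 1), (214, -9), (215, -12), (216, -11), (217, -11), (218, -10), (219, -9), (220, -4), (221, 1), (341, -10), (342, -12), (343, -11), (344, -11), (345, -11), (346, -6), (347, 5), (348, 14), (349, 15), (350, 15), (351, 15), (352, 14)]
164 [(210, 14), (211, 15), (212, 13), (213, 4), (214, -7), (215, -12), (216, -12), (217, -11), (218, -11), (219, -11), (220, -9), (221, -5), (341, -11), (342, -10), (343, -10), (344, -12), (345, -13), (346, -6), (347, 7), (348, 15), (349, 15), (350, 14), (351, 14), (352, 14)]
235 [(148, 179), (149, 179), (150, 182), (151, 179), (152, 183), (153, 150), (154, 153), (155, 178), (156, 181), (157, 178), (158, 182), (159, 180), (160, 179), (161, 178), (162, 178),
[... 1449 characters left out ...]
(223, 173), (224, 178), (225, 175), (226, 173), (227, 171), (228, 174), (229, 179), (333, 166), (334, 169), (335, 176), (336, 145), (337, 103), (338, 117), (339, 167), (340, 171), (341, 171), (342, 169), (343, 170), (344, 170), (345, 168), (346, 115), (347, 178), (348, 183), (349, 179)]
180 [(213, 174), (214, 144), (215, 173), (216, 180), (217, 180), (218, 176), (219, 173), (220, 174), (221, 178), (222, 162), (223, 175), (224, 175), (225, 176), (226, 172), (227, 174), (228, 176), (229, 177), (333, 167), (334, 173), (335, 169), (336, 123), (337, 100), (338, 116), (339, 169), (340, 169), (341, 169), (342, 171), (343, 171), (344, 171), (345, 157), (346, 112), (347, 164), (348, 183), (349, 181)]
```

Request:
{"api": "apply_moves", "payload": {
  "steps": [
    {"translation": [0.006, 0.0005, -0.012], "rotation": [0, 0, 0]},
    {"translation": [0.018, 0.002, -0.036], "rotation": [0, 0, 0]},
    {"translation": [0.032, 0.003, -0.065], "rotation": [0, 0, 0]},
    {"translation": [0.046, 0.005, -0.092], "rotation": [0, 0, 0]},
    {"translation": [0.058, 0.006, -0.116], "rotation": [0, 0, 0]},
    {"translation": [0.068, 0.007, -0.136], "rotation": [0, 0, 0]},
    {"translation": [0.075, 0.008, -0.148], "rotation": [0, 0, 0]},
    {"translation": [0.077, 0.008, -0.152], "rotation": [0, 0, 0]},
    {"translation": [0.077, 0.008, -0.152], "rotation": [0, 0, 0]},
    {"translation": [0.077, 0.008, -0.152], "rotation": [0, 0, 0]}
  ]
}}

```text
t: 7.07
eef_pos: [0.6375, -0.0132, 0.1583]
ee_rot: [3.14, -0.438, 0.221]
force: [1.0, -0.3, -4.5]
width: 0.0558
gripper_force: 40.0
```

```bash
cat > st.py <<'E'
from h import *; from station import *
L=[]
for i in range(3):
    s=get_state();L.append(np.r_[where(s)]);W=s['ee_rot']
    if i<2: grab_frame("top")
print(s['t'],"pos mm",np.mean(L,0)[0].round(1),"force dock",np.mean(L,0)[1].round(1),"mom",s['moment'].round(2),"w",s['width']); print(delta(s,(.07,0,.006))[1])
E
python3 st.py
```

```text
7.1667 pos mm 73.0 force dock -1.2 mom [-0.56  2.15  0.03] w 0.05561848153786289
[ 0.001  0.005 -0.003]
```

Request:
{"api": "apply_moves", "payload": {
  "steps": [
    {"translation": [0, 0, -0.002], "rotation": [0, 0, 0]},
    {"translation": [0, 0, -0.004], "rotation": [0, 0, 0]},
    {"translation": [0, 0, -0.006], "rotation": [0, 0, 0]},
    {"translation": [0, 0, -0.008], "rotation": [0, 0, 0]},
    {"translation": [0, 0, -0.01], "rotation": [0, 0, 0]},
    {"translation": [0, 0, -0.012], "rotation": [0, 0, 0]},
    {"translation": [0, 0, -0.014], "rotation": [0, 0, 0]},
    {"translation": [0, 0, -0.016], "rotation": [0, 0, 0]},
    {"translation": [0, 0, -0.018], "rotation": [0, 0, 0]},
    {"translation": [0, 0, -0.018], "rotation": [0, 0, 0]}
  ]
}}

```text
t: 8.0
eef_pos: [0.6373, -0.0132, 0.1535]
ee_rot: [3.14, -0.438, 0.221]
force: [-0.2, 0.6, -4.1]
width: 0.0553
gripper_force: 40.0
```

```bash
sed -i 's/np.mean(L,0)\[0\]/np.mean(L,0)[:3]/;s/np.mean(L,0)\[1\]/np.mean(L,0)[3:]/' st.py; python3 st.py
```

```text
8.1 pos mm [70.7 -1.2  3.3] force dock [-1.5  0.1 -3.3] mom [-0.5   2.09  0.  ] w 0.05555771031377906
[ 0.001  0.004 -0.003]
```

Request:
{"api": "apply_moves", "payload": {
  "steps": [
    {"translation": [0, 0.002, -0.001], "rotation": [0, 0, 0]},
    {"translation": [0, 0.004, -0.002], "rotation": [0, 0, 0]},
    {"translation": [0.001, 0.005, -0.004], "rotation": [0, 0, 0]},
    {"translation": [0.002, 0.006, -0.006], "rotation": [0, 0, 0]},
    {"translation": [0.003, 0.006, -0.008], "rotation": [0, 0, 0]},
    {"translation": [0.004, 0.006, -0.01], "rotation": [0, 0, 0]},
    {"translation": [0.004, 0.006, -0.011], "rotation": [0, 0, 0]},
    {"translation": [0.004, 0.006, -0.011], "rotation": [0, 0, 0]},
    {"translation": [0.004, 0.006, -0.011], "rotation": [0, 0, 0]},
    {"translation": [0.004, 0.006, -0.011], "rotation": [0, 0, 0]}
  ]
}}

```text
t: 8.93
eef_pos: [0.6383, -0.0116, 0.151]
ee_rot: [3.14, -0.438, 0.221]
force: [-2.7, 0.3, -2.3]
width: 0.0556
gripper_force: 40.0
```

```bash
python3 st.py
```

```text
9.0333 pos mm [70.8  0.1  0.4] force dock [-3.1  0.8 -1.8] mom [-0.35  2.3   0.1 ] w 0.05576663783696303
[ 0.001  0.004 -0.003]
```

Request:
{"api": "apply_moves", "payload": {
  "steps": [
    {"translation": [0, 0, -0.001], "rotation": [0, 0, 0]},
    {"translation": [0.001, 0, -0.002], "rotation": [0, 0, 0]},
    {"translation": [0.0015, 0, -0.003], "rotation": [0, 0, 0]},
    {"translation": [0.002, 0, -0.004], "rotation": [0, 0, 0]},
    {"translation": [0.0025, 0, -0.005], "rotation": [0, 0, 0]},
    {"translation": [0.0025, 0, -0.0055], "rotation": [0, 0, 0]},
    {"translation": [0.0025, 0, -0.0055], "rotation": [0, 0, 0]},
    {"translation": [0.0025, 0, -0.0055], "rotation": [0, 0, 0]},
    {"translation": [0.0025, 0, -0.0055], "rotation": [0, 0, 0]},
    {"translation": [0.0025, 0, -0.0055], "rotation": [0, 0, 0]}
  ]
}}

```text
t: 9.87
eef_pos: [0.6384, -0.0116, 0.1508]
ee_rot: [3.14, -0.439, 0.221]
force: [-15.6, 3.7, 11.6]
width: 0.0556
gripper_force: 40.0
```

```bash
python3 st.py
```

```text
9.9667 pos mm [70.9  0.1  0.2] force dock [-8.1  6.6 16.3] mom [0.89 4.58 0.86] w 0.05578388194129306
[ 0.001  0.006 -0.003]
```

Request:
{"api": "apply_moves", "payload": {
  "steps": [
    {"translation": [-0.0025, -0.0005, 0.0055], "rotation": [0, 0, 0]},
    {"translation": [-0.0085, -0.0015, 0.0025], "rotation": [0, 0, 0]},
    {"translation": [-0.025, -0.0055, -0.0055], "rotation": [0, 0, 0]},
    {"translation": [-0.05, -0.011, -0.017], "rotation": [0, 0, 0]},
    {"translation": [-0.085, -0.0185, -0.034], "rotation": [0, 0, 0]},
    {"translation": [-0.12, -0.0265, -0.051], "rotation": [0, 0, 0]},
    {"translation": [-0.155, -0.034, -0.0675], "rotation": [0, 0, 0]},
    {"translation": [-0.19, -0.042, -0.084], "rotation": [0, 0, 0]},
    {"translation": [-0.21, -0.0465, -0.0935], "rotation": [0, 0, 0]},
    {"translation": [-0.2185, -0.0485, -0.0975], "rotation": [0, 0, 0]}
  ]
}}

```text
t: 10.8
eef_pos: [0.5825, -0.0244, 0.1242]
ee_rot: [3.14, -0.437, 0.22]
force: [0.3, -1.3, -3.5]
width: 0.0558
gripper_force: 40.0
```

```bash
python3 st.py
```

```text
10.9 pos mm [ 7.6 -0.2  0.3] force dock [-3.7  0.8  2.8] mom [0.07 3.79 0.46] w 0.05533834126017063
[ 0.003 -0.    -0.002]
```

Request:
{"api": "apply_moves", "payload": {
  "steps": [
    {"translation": [-0.004, -0.001, -0.001], "rotation": [0, 0, 0]},
    {"translation": [-0.014, -0.003, -0.006], "rotation": [0, 0, 0]},
    {"translation": [-0.026, -0.006, -0.012], "rotation": [0, 0, 0]},
    {"translation": [-0.039, -0.009, -0.018], "rotation": [0, 0, 0]},
    {"translation": [-0.052, -0.0115, -0.024], "rotation": [0, 0, 0]},
    {"translation": [-0.065, -0.0145, -0.03], "rotation": [0, 0, 0]},
    {"translation": [-0.078, -0.0175, -0.036], "rotation": [0, 0, 0]},
    {"translation": [-0.09, -0.02, -0.042], "rotation": [0, 0, 0]},
    {"translation": [-0.0985, -0.022, -0.046], "rotation": [0, 0, 0]},
    {"translation": [-0.0985, -0.022, -0.046], "rotation": [0, 0, 0]}
  ]
}}

```text
t: 11.73
eef_pos: [0.5589, -0.0296, 0.1132]
ee_rot: [3.14, -0.437, 0.22]
force: [-0.0, 0.1, -4.3]
width: 0.0556
gripper_force: 40.0
```

```bash
python3 st.py
```

```text
11.8333 pos mm [-18.4  -0.1   0.6] force dock [-1.2  0.2 -4.1] mom [-0.51  2.02  0.02] w 0.05590058939135414
[ 0.001  0.004 -0.003]
```

Request:
{"api": "apply_moves", "payload": {
  "steps": [
    {"translation": [-0.006, -0.0015, -0.003], "rotation": [0, 0, 0]},
    {"translation": [-0.014, -0.003, -0.0065], "rotation": [0, 0, 0]},
    {"translation": [-0.022, -0.005, -0.0105], "rotation": [0, 0, 0]},
    {"translation": [-0.03, -0.0065, -0.0145], "rotation": [0, 0, 0]},
    {"translation": [-0.037, -0.008, -0.0175], "rotation": [0, 0, 0]},
    {"translation": [-0.043, -0.0095, -0.0205], "rotation": [0, 0, 0]},
    {"translation": [-0.047, -0.0105, -0.0225], "rotation": [0, 0, 0]},
    {"translation": [-0.05, -0.011, -0.024], "rotation": [0, 0, 0]},
    {"translation": [-0.0515, -0.0115, -0.0245], "rotation": [0, 0, 0]},
    {"translation": [-0.0515, -0.0115, -0.0245], "rotation": [0, 0, 0]}
  ]
}}

```text
t: 12.67
eef_pos: [0.5468, -0.0322, 0.1075]
ee_rot: [3.14, -0.438, 0.221]
force: [0.3, 0.3, -3.8]
width: 0.0555
gripper_force: 40.0
```

```bash
python3 st.py
```

```text
12.7667 pos mm [-32.4  -0.1   0.7] force dock [-2.1  0.3 -3.7] mom [-0.51  2.    0.02] w 0.05532641568273787
[ 0.001  0.005 -0.003]
```

Request:
{"api": "apply_moves", "payload": {
  "steps": [
    {"translation": [-0.001, 0, -0.0005], "rotation": [0, 0, 0]},
    {"translation": [-0.002, -0.0005, -0.001], "rotation": [0, 0, 0]},
    {"translation": [-0.003, -0.0005, -0.0015], "rotation": [0, 0, 0]},
    {"translation": [-0.004, -0.001, -0.002], "rotation": [0, 0, 0]},
    {"translation": [-0.005, -0.001, -0.0025], "rotation": [0, 0, 0]},
    {"translation": [-0.006, -0.0015, -0.003], "rotation": [0, 0, 0]},
    {"translation": [-0.007, -0.0015, -0.0035], "rotation": [0, 0, 0]},
    {"translation": [-0.007, -0.0015, -0.0035], "rotation": [0, 0, 0]},
    {"translation": [-0.007, -0.0015, -0.0035], "rotation": [0, 0, 0]},
    {"translation": [-0.007, -0.0015, -0.0035], "rotation": [0, 0, 0]}
  ]
}}

```text
t: 13.6
eef_pos: [0.5451, -0.0325, 0.1067]
ee_rot: [3.14, -0.438, 0.221]
force: [-0.7, -0.0, -4.9]
width: 0.0552
gripper_force: 40.0
```

Request:
{"api": "apply_moves", "payload": {
  "steps": [
    {"translation": [-0.0005, 0, 0], "rotation": [0, 0, 0]},
    {"translation": [-0.001, 0, -0.0005], "rotation": [0, 0, 0]},
    {"translation": [-0.0015, -0.0005, -0.0005], "rotation": [0, 0, 0]},
    {"translation": [-0.002, -0.0005, -0.001], "rotation": [0, 0, 0]},
    {"translation": [-0.0025, -0.0005, -0.001], "rotation": [0, 0, 0]},
    {"translation": [-0.003, -0.0005, -0.0015], "rotation": [0, 0, 0]},
    {"translation": [-0.0035, -0.001, -0.0017], "rotation": [0, 0, 0]},
    {"translation": [-0.0035, -0.001, -0.0017], "rotation": [0, 0, 0]},
    {"translation": [-0.0035, -0.001, -0.0017], "rotation": [0, 0, 0]},
    {"translation": [-0.0035, -0.001, -0.0017], "rotation": [0, 0, 0]}
  ]
}}

```text
t: 14.43
eef_pos: [0.5442, -0.0328, 0.1063]
ee_rot: [3.14, -0.438, 0.221]
force: [-0.6, -0.6, -4.3]
width: 0.0557
gripper_force: 40.0
```

Request:
{"api": "apply_moves", "payload": {
  "steps": [
    {"translation": [-0.0005, 0, 0], "rotation": [0, 0, 0]},
    {"translation": [-0.001, 0, -0.0005], "rotation": [0, 0, 0]},
    {"translation": [-0.0015, -0.0005, -0.0005], "rotation": [0, 0, 0]},
    {"translation": [-0.002, -0.0005, -0.001], "rotation": [0, 0, 0]},
    {"translation": [-0.0025, -0.0005, -0.001], "rotation": [0, 0, 0]},
    {"translation": [-0.003, -0.0005, -0.0015], "rotation": [0, 0, 0]},
    {"translation": [-0.0035, -0.001, -0.0017], "rotation": [0, 0, 0]},
    {"translation": [-0.0035, -0.001, -0.0017], "rotation": [0, 0, 0]},
    {"translation": [-0.0035, -0.001, -0.0017], "rotation": [0, 0, 0]},
    {"translation": [-0.0035, -0.001, -0.0017], "rotation": [0, 0, 0]}
  ]
}}

```text
t: 15.27
eef_pos: [0.5433, -0.033, 0.1058]
ee_rot: [3.14, -0.438, 0.221]
force: [-0.6, -0.3, -3.7]
width: 0.0557
gripper_force: 40.0
```

Request:
{"api": "apply_moves", "payload": {
  "steps": [
    {"translation": [-0.0005, 0, 0], "rotation": [0, 0, 0]},
    {"translation": [-0.001, 0, -0.0005], "rotation": [0, 0, 0]},
    {"translation": [-0.0015, -0.0005, -0.0005], "rotation": [0, 0, 0]},
    {"translation": [-0.002, -0.0005, -0.001], "rotation": [0, 0, 0]},
    {"translation": [-0.0025, -0.0005, -0.001], "rotation": [0, 0, 0]},
    {"translation": [-0.003, -0.0005, -0.0015], "rotation": [0, 0, 0]},
    {"translation": [-0.0035, -0.001, -0.0017], "rotation": [0, 0, 0]},
    {"translation": [-0.0035, -0.001, -0.0017], "rotation": [0, 0, 0]},
    {"translation": [-0.0035, -0.001, -0.0017], "rotation": [0, 0, 0]},
    {"translation": [-0.0035, -0.001, -0.0017], "rotation": [0, 0, 0]}
  ]
}}

```text
t: 16.1
eef_pos: [0.5427, -0.0332, 0.1056]
ee_rot: [3.14, -0.439, 0.221]
force: [0.7, 0.8, -2.9]
width: 0.0556
gripper_force: 40.0
```

```bash
python3 st.py
```

```text
16.2 pos mm [-37.1  -0.2   0.7] force dock [-0.5  0.1 -2.9] mom [-0.28  1.53  0.1 ] w 0.05603878774910284
[ 0.001  0.005 -0.003]
```

Request:
{"api": "apply_moves", "payload": {
  "steps": [
    {"translation": [-0.0005, 0, 0], "rotation": [0, 0, 0]},
    {"translation": [-0.0008, 0, -0.0003], "rotation": [0, 0, 0]},
    {"translation": [-0.001, 0, -0.0005], "rotation": [0, 0, 0]},
    {"translation": [-0.0012, 0, -0.0006], "rotation": [0, 0, 0]},
    {"translation": [-0.0014, 0, -0.0007], "rotation": [0, 0, 0]},
    {"translation": [-0.0016, -0.0004, -0.0008], "rotation": [0, 0, 0]},
    {"translation": [-0.0016, -0.0004, -0.0008], "rotation": [0, 0, 0]},
    {"translation": [-0.0016, -0.0004, -0.0008], "rotation": [0, 0, 0]},
    {"translation": [-0.0016, -0.0004, -0.0008], "rotation": [0, 0, 0]},
    {"translation": [-0.0016, -0.0004, -0.0008], "rotation": [0, 0, 0]}
  ]
}}

```text
t: 17.03
eef_pos: [0.5423, -0.0333, 0.1054]
ee_rot: [3.14, -0.439, 0.221]
force: [2.4, 1.0, -1.9]
width: 0.0557
gripper_force: 40.0
```

```bash
python3 st.py
```

```text
17.1333 pos mm [-37.7  -0.3   0.6] force dock [ 1.1  0.6 -2.3] mom [-0.06  0.91  0.18] w 0.05571673882922121
[ 0.001  0.005 -0.003]
```

Request:
{"api": "apply_moves", "payload": {
  "steps": [
    {"translation": [-0.0005, 0, -0.0002], "rotation": [0, 0, 0]},
    {"translation": [-0.001, 0, -0.0004], "rotation": [0, 0, 0]},
    {"translation": [-0.0015, -0.0003, -0.0006], "rotation": [0, 0, 0]},
    {"translation": [-0.0018, -0.0004, -0.0008], "rotation": [0, 0, 0]},
    {"translation": [-0.0018, -0.0004, -0.0008], "rotation": [0, 0, 0]},
    {"translation": [-0.0016, -0.0004, -0.0013], "rotation": [0, 0, 0]},
    {"translation": [-0.0014, -0.0004, -0.0018], "rotation": [0, 0, 0]},
    {"translation": [-0.0012, -0.0004, -0.0023], "rotation": [0, 0, 0]},
    {"translation": [-0.001, -0.0004, -0.0028], "rotation": [0, 0, 0]},
    {"translation": [-0.001, -0.0004, -0.0028], "rotation": [0, 0, 0]}
  ]
}}

```text
t: 17.97
eef_pos: [0.5424, -0.0332, 0.1051]
ee_rot: [3.14, -0.44, 0.221]
force: [0.4, 2.1, 5.0]
width: 0.0557
gripper_force: 40.0
```

```bash
python3 st.py
```

```text
18.0667 pos mm [-37.6  -0.2   0.4] force dock [3.  2.1 4.5] mom [0.58 0.25 0.43] w 0.05574166643142348
[ 0.001  0.007 -0.004]
```

Request:
{"api": "apply_moves", "payload": {
  "steps": [
    {"translation": [-0.002, -0.0005, 0.005], "rotation": [0, 0, 0]},
    {"translation": [-0.005, -0.001, 0.011], "rotation": [0, 0, 0]},
    {"translation": [-0.01, -0.002, 0.022], "rotation": [0, 0, 0]},
    {"translation": [-0.015, -0.0035, 0.033], "rotation": [0, 0, 0]},
    {"translation": [-0.0205, -0.0045, 0.045], "rotation": [0, 0, 0]},
    {"translation": [-0.0265, -0.006, 0.058], "rotation": [0, 0, 0]},
    {"translation": [-0.0325, -0.007, 0.071], "rotation": [0, 0, 0]},
    {"translation": [-0.038, -0.0085, 0.084], "rotation": [0, 0, 0]},
    {"translation": [-0.044, -0.01, 0.097], "rotation": [0, 0, 0]},
    {"translation": [-0.05, -0.011, 0.11], "rotation": [0, 0, 0]}
  ]
}}

```text
t: 18.9
eef_pos: [0.5277, -0.0367, 0.1304]
ee_rot: [3.141, -0.435, 0.22]
force: [6.1, 1.1, -10.2]
width: 0.0556
gripper_force: 40.0
```

```bash
python3 st.py
```

```text
19.0 pos mm [-40.7  -0.4  30. ] force dock [ 0.6  0.5 -6. ] mom [-0.29  1.54  0.11] w 0.05550326695145199
[ 0.002 -0.001 -0.002]
```

```bash
python3 st.py; python3 - <<'E'
from h import *; from station import *
s=get_state();r,o=dock();print(r.inv().apply(s['eef_pos']-o)*1000,s['eef_pos'],s['ee_rot'])
a=grab_frame("wrist");b=grab_frame("scene");c=np.zeros((420,780,3),np.uint8)
c[:,:560]=a;q=crop(b,205,130,110,150,1.95);c[:q.shape[0],562:562+q.shape[1]]=q;cv2.imwrite("pics/c4.png",c)
E
```

```text
19.1 pos mm [-40.5  -0.5  30.1] force dock [-0.3  0.5 -3.1] mom [-0.26  1.71  0.1 ] w 0.05521314056868181
[ 0.003 -0.001 -0.002]
[-40.38077405  -0.53158294  85.52317631] [ 0.52792039 -0.03679893  0.13087081] [ 3.14025489 -0.43556959  0.21987205]
```

View pics/c4.png

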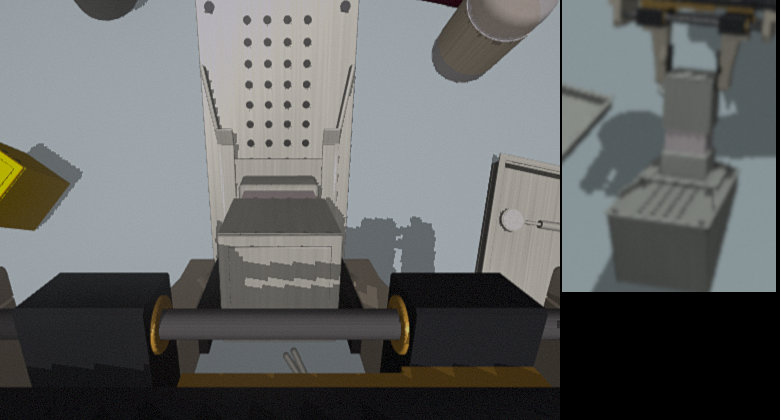

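The picture shows the lid partly drawn (neck visible just under the lid's far edge at (280,190)) and the foot still held under the lips. I'll keep pulling straight.

Request:
{"api": "apply_moves", "payload": {
  "steps": [
    {"translation": [-0.004, -0.001, 0.008], "rotation": [0, 0, 0]},
    {"translation": [-0.011, -0.0025, 0.024], "rotation": [0, 0, 0]},
    {"translation": [-0.018, -0.004, 0.04], "rotation": [0, 0, 0]},
    {"translation": [-0.026, -0.006, 0.056], "rotation": [0, 0, 0]},
    {"translation": [-0.034, -0.0075, 0.074], "rotation": [0, 0, 0]},
    {"translation": [-0.042, -0.0095, 0.092], "rotation": [0, 0, 0]},
    {"translation": [-0.05, -0.011, 0.11], "rotation": [0, 0, 0]},
    {"translation": [-0.058, -0.013, 0.128], "rotation": [0, 0, 0]},
    {"translation": [-0.067, -0.015, 0.147], "rotation": [0, 0, 0]},
    {"translation": [-0.0755, -0.0165, 0.165], "rotation": [0, 0, 0]}
  ]
}}

```text
t: 20.03
eef_pos: [0.5102, -0.0405, 0.1739]
ee_rot: [3.14, -0.439, 0.22]
force: [0.1, -0.5, -1.0]
width: 0.0555
gripper_force: 40.0
```

```bash
python3 st.py
```

```text
20.1333 pos mm [-38.   -0.3  77. ] force dock [-0.5 -0.1 -0.5] mom [-0.34  1.52 -0.  ] w 0.05587911668094029
[ 0.     0.008 -0.003]
```

The lid is clear. Next I'll lift it away and level it towards the tray.

Request:
{"api": "apply_moves", "payload": {
  "steps": [
    {"translation": [-0.007, -0.002, 0.015], "rotation": [0, 0, 0]},
    {"translation": [-0.018, -0.004, 0.045], "rotation": [0, 0, 0]},
    {"translation": [-0.03, -0.007, 0.085], "rotation": [0, 0, 0]},
    {"translation": [-0.045, -0.01, 0.13], "rotation": [0, 0, 0]},
    {"translation": [-0.06, -0.02, 0.175], "rotation": [0, 0, 0]},
    {"translation": [-0.07, -0.04, 0.21], "rotation": [0, 0, 0]},
    {"translation": [-0.076, -0.07, 0.235], "rotation": [0, 0, 0]},
    {"translation": [-0.08, -0.11, 0.25], "rotation": [0, 0, 0]},
    {"translation": [-0.08, -0.15, 0.26], "rotation": [0, 0, 0]},
    {"translation": [-0.08, -0.19, 0.26], "rotation": [0, 0, 0]}
  ]
}}

```text
t: 20.97
eef_pos: [0.4905, -0.0881, 0.2396]
ee_rot: [3.14, -0.44, 0.221]
force: [0.3, -0.5, -1.1]
width: 0.0557
gripper_force: 40.0
```

```bash
cat > tr.py <<'E'
from h import *; from station import *
import sys
T=np.array(eval(sys.argv[1]))
P=[]
for i in range(3):
    s=get_state();P.append(np.r_[s['eef_pos'],s['force'],s['ee_rot']])
    if i<2: grab_frame("top")
P=np.mean(P,0) if abs(s['ee_rot'][0])<3.1 else np.r_[np.mean(P,0)[:6],s['ee_rot']]
G=R.from_euler('xyz',[np.pi,0,0])
print(s['t'],P[:3].round(4),P[3:6].round(1),((T-P[:3])/.25).round(3),((G*R.from_euler('xyz',P[6:]).inv()).as_rotvec()/np.radians(30)).round(3),s['q'].round(2))
E
python3 tr.py "(.50,-.306,.10)"
```

```text
21.0667 [ 0.4905 -0.0886  0.2392] [-0.  -0.6 -1.4] [ 0.038 -0.87  -0.557] [-0.09   0.835 -0.411] [ 0.22 -0.23 -0.63 -0.   -0.73  1.57]
```

Request:
{"api": "apply_moves", "payload": {
  "steps": [
    {"translation": [0.002, -0.05, -0.01], "rotation": [-0.005, 0.05, -0.025]},
    {"translation": [0.005, -0.13, -0.03], "rotation": [-0.013, 0.12, -0.06]},
    {"translation": [0.009, -0.23, -0.07], "rotation": [-0.023, 0.21, -0.105]},
    {"translation": [0.014, -0.34, -0.14], "rotation": [-0.034, 0.32, -0.16]},
    {"translation": [0.019, -0.46, -0.22], "rotation": [-0.047, 0.44, -0.215]},
    {"translation": [0.024, -0.58, -0.31], "rotation": [-0.06, 0.56, -0.275]},
    {"translation": [0.03, -0.69, -0.4], "rotation": [-0.072, 0.67, -0.33]},
    {"translation": [0.034, -0.79, -0.48], "rotation": [-0.082, 0.76, -0.375]},
    {"translation": [0.038, -0.85, -0.54], "rotation": [-0.088, 0.82, -0.403]},
    {"translation": [0.038, -0.87, -0.557], "rotation": [-0.09, 0.835, -0.411]}
  ]
}}

```text
t: 21.9
eef_pos: [0.4993, -0.3065, 0.0953]
ee_rot: [-3.141, 0.008, -0.001]
force: [0.9, 0.5, -0.6]
width: 0.0557
gripper_force: 40.0
```

```bash
python3 tr.py "(.50,-.306,.028)"; python3 - <<'E'
from h import *; from station import *
a=grab_frame("wrist");b=grab_frame("top");c=np.zeros((420,790,3),np.uint8)
c[:,:560]=a;q=crop(b,380,150,110,160,2.07);c[:q.shape[0],562:562+q.shape[1]]=q;cv2.imwrite("pics/c5.png",c)
E
```

```text
22.0 [ 0.4993 -0.3061  0.0961] [ 0.7 -0.  -1. ] [ 0.003  0.    -0.272] [-0.002 -0.007 -0.001] [-0.22  0.3  -0.32 -0.   -0.95  1.79]
```

View pics/c5.png

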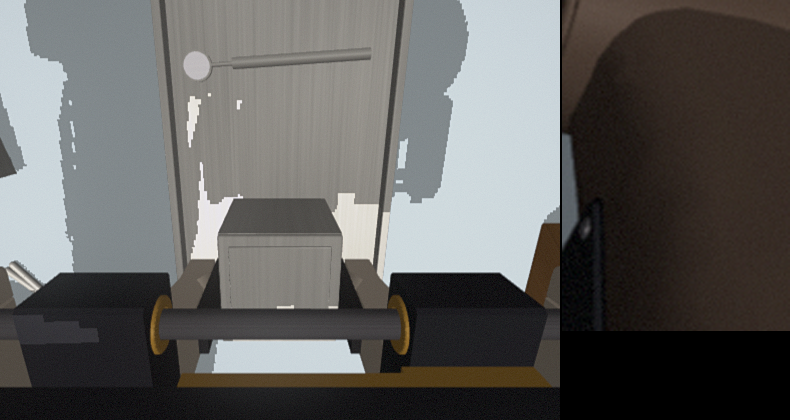

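The wrist view shows the lid square in the gripper over the free part of the tray (lid at (280,255), tray walls at columns 175 and 385). The mirror is well clear at row 60.

Request:
{"api": "apply_moves", "payload": {
  "steps": [
    {"translation": [0, 0, -0.015], "rotation": [0, -0.002, 0]},
    {"translation": [0.001, 0, -0.045], "rotation": [0, -0.004, 0]},
    {"translation": [0.002, 0, -0.085], "rotation": [0, -0.007, 0]},
    {"translation": [0.003, 0, -0.125], "rotation": [0, -0.007, 0]},
    {"translation": [0.003, 0, -0.165], "rotation": [0, -0.007, 0]},
    {"translation": [0.003, 0, -0.205], "rotation": [0, -0.007, 0]},
    {"translation": [0.003, 0, -0.235], "rotation": [0, -0.007, 0]},
    {"translation": [0.003, 0, -0.255], "rotation": [0, -0.007, 0]},
    {"translation": [0.003, 0, -0.266], "rotation": [0, -0.007, 0]},
    {"translation": [0.003, 0, -0.268], "rotation": [0, -0.007, 0]}
  ]
}}

```text
t: 22.93
eef_pos: [0.5004, -0.3053, 0.0312]
ee_rot: [-3.141, -0.002, 0.001]
force: [-0.7, -0.4, -1.0]
width: 0.0558
gripper_force: 40.0
```

```bash
python3 tr.py "(.50,-.306,.0245)"
```

```text
23.0333 [ 0.5006 -0.3054  0.0316] [-0.2 -0.5 -1.1] [-0.002 -0.002 -0.029] [-0.     0.006 -0.003] [-0.22  0.38 -0.39 -0.   -0.8   1.79]
```

Down 6 mm slowly.

Request:
{"api": "apply_moves", "payload": {
  "steps": [
    {"translation": [0, 0, -0.004], "rotation": [0, 0, 0]},
    {"translation": [0, 0, -0.008], "rotation": [0, 0, 0]},
    {"translation": [0, 0, -0.012], "rotation": [0, 0, 0]},
    {"translation": [0, 0, -0.015], "rotation": [0, 0, 0]},
    {"translation": [0, 0, -0.018], "rotation": [0, 0, 0]},
    {"translation": [0, 0, -0.021], "rotation": [0, 0, 0]},
    {"translation": [0, 0, -0.023], "rotation": [0, 0, 0]},
    {"translation": [0, 0, -0.024], "rotation": [0, 0, 0]},
    {"translation": [0, 0, -0.024], "rotation": [0, 0, 0]},
    {"translation": [0, 0, -0.024], "rotation": [0, 0, 0]}
  ]
}}

```text
t: 23.87
eef_pos: [0.5007, -0.3054, 0.026]
ee_rot: [-3.141, -0.003, 0.001]
force: [0.0, 0.4, -1.9]
width: 0.0556
gripper_force: 40.0
```

```bash
python3 tr.py "(.50,-.306,.0245)"
```

```text
23.9667 [ 0.5007 -0.3054  0.026 ] [ 0.1  0.6 -1.7] [-0.003 -0.003 -0.006] [-0.001  0.006 -0.003] [-0.22  0.38 -0.4  -0.   -0.78  1.79]
```

Request:
{"api": "apply_moves", "payload": {
  "steps": [
    {"translation": [0, 0, -0.001], "rotation": [0, 0, 0]},
    {"translation": [0, 0, -0.002], "rotation": [0, 0, 0]},
    {"translation": [0, 0, -0.003], "rotation": [0, 0, 0]},
    {"translation": [0, 0, -0.004], "rotation": [0, 0, 0]},
    {"translation": [0, 0, -0.005], "rotation": [0, 0, 0]},
    {"translation": [0, 0, -0.006], "rotation": [0, 0, 0]},
    {"translation": [0, 0, -0.007], "rotation": [0, 0, 0]},
    {"translation": [0, 0, -0.008], "rotation": [0, 0, 0]},
    {"translation": [0, 0, -0.008], "rotation": [0, 0, 0]},
    {"translation": [0, 0, -0.008], "rotation": [0, 0, 0]}
  ]
}}

```text
t: 24.8
eef_pos: [0.5008, -0.3054, 0.0246]
ee_rot: [-3.141, -0.004, 0.002]
force: [-1.9, 2.3, 5.1]
width: 0.0559
gripper_force: 40.0
```

```bash
python3 tr.py "(.50,-.306,.0245)"
```

```text
24.9 [ 0.5008 -0.3054  0.0246] [-1.5  2.   5.4] [-0.003 -0.003 -0.   ] [-0.     0.007 -0.003] [-0.22  0.38 -0.4  -0.   -0.78  1.79]
```

The lid is standing on the tray floor, so I'll release it.

Request:
{"api": "apply_moves", "payload": {
  "steps": [
    {"translation": [0, 0, 0], "rotation": [0, 0, 0]},
    {"translation": [0, 0, 0], "rotation": [0, 0, 0]},
    {"translation": [0, 0, 0], "rotation": [0, 0, 0]},
    {"translation": [0, 0, 0], "rotation": [0, 0, 0]},
    {"translation": [0, 0, 0], "rotation": [0, 0, 0]},
    {"translation": [0, 0, 0], "rotation": [0, 0, 0]},
    {"translation": [0, 0, 0], "rotation": [0, 0, 0]},
    {"translation": [0, 0, 0], "rotation": [0, 0, 0]},
    {"translation": [0, 0, 0], "rotation": [0, 0, 0]},
    {"translation": [0, 0, 0], "rotation": [0, 0, 0]}
  ],
  "jaw": -1
}}

```text
t: 25.73
eef_pos: [0.5007, -0.3054, 0.024]
ee_rot: [-3.141, -0.003, 0.001]
force: [0.5, 0.7, -0.8]
width: 0.0876
gripper_force: 0.0
```

Request:
{"api": "apply_moves", "payload": {
  "steps": [
    {"translation": [0, 0, 0.02], "rotation": [0, 0, 0]},
    {"translation": [0, 0, 0.06], "rotation": [0, 0, 0]},
    {"translation": [0, 0, 0.12], "rotation": [0, 0, 0]},
    {"translation": [0, 0, 0.2], "rotation": [0, 0, 0]},
    {"translation": [0, 0, 0.3], "rotation": [0, 0, 0]},
    {"translation": [0, 0, 0.42], "rotation": [0, 0, 0]},
    {"translation": [0, 0, 0.54], "rotation": [0, 0, 0]},
    {"translation": [0, 0, 0.66], "rotation": [0, 0, 0]},
    {"translation": [-0.02, 0, 0.76], "rotation": [0, 0, 0]},
    {"translation": [-0.04, 0, 0.8], "rotation": [0, 0, 0]}
  ]
}}

```text
t: 26.57
eef_pos: [0.4921, -0.3062, 0.2294]
ee_rot: [3.139, -0.009, 0.002]
force: [1.0, -0.3, 0.6]
width: 0.0876
gripper_force: 0.0
```

```bash
python3 - <<'E'
from h import *; from station import *
grab_frame("scene");s=get_state();print(s['t'],s['eef_pos'],s['force'],s['width'])
b=grab_frame("scene");a=grab_frame("wrist")
c=np.zeros((420,800,3),np.uint8);c[:,:420]=crop(b,120,150,190,190,2.21)[:420,:420] if 0 else cv2.resize(b[150:290,120:310],(420,420*140//190))[:,:420].repeat(1,0) if 0 else 0
q=crop(b,120,150,190,140,2.2);c[:q.shape[0],:q.shape[1]]=q
w=cv2.resize(a,(378,284));c[:284,420:798]=w;cv2.imwrite("pics/c6.png",c)
E
```

```text
26.6167 [ 0.49149912 -0.30620846  0.22982867] [-0.06417922 -0.07783542  1.44103833] 0.08761480290360905
```

View pics/c6.png

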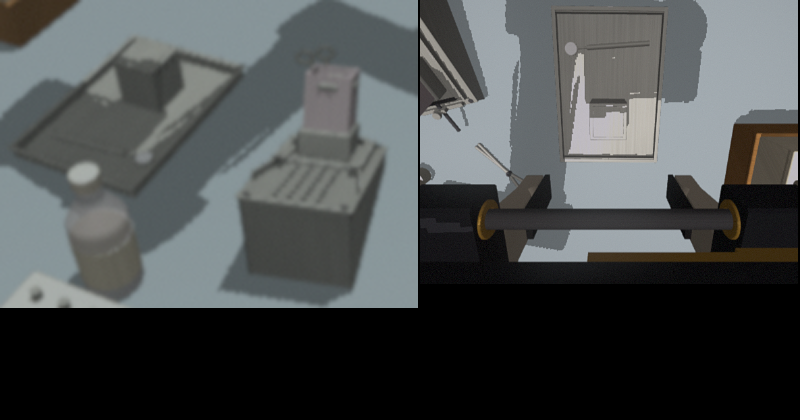

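The picture shows the lid upright inside the tray at (150,75), the open tin square in the dock at (330,110), and the gripper clear. I'm handing in the job.

```bash
python3 -c "
from station import *
print(job_done())"
```

```text
the job is handed in; nothing more can be done
None
```

I handed the job in at about 27 s of the 58 s: the open tin is in the dock where I felt the end stop, and the lid stands mouth down on the free part of the tray. The last picture shows nothing else disturbed, but `job_done()` gave no verdict.

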